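# Pack the repaired boards into the transport case

### The job

Pack the repaired circuit boards for shipping: slide every board in the slotted rack straight up out of it by its top strip and stand it upright, fully down in a foam slot of the transport case, one board to a slot, in any slot, and put the round desiccant canister into the raised bay at the case's near end. Only when everything is in, lower the lid until it is fully shut, without slamming it. Do not let a board fall over, and leave the other things on the bench where they are.

Things in the scene. Friction and masses are not known exactly. Their poses are not given: they have to be found in the camera images.
- rack: fixed slotted rack 176 (x) x 112 (y) x 56 mm high, black grooved rails (top at 56 mm) along both sides. Origin: centre of underside, z up. Four slots 7 mm wide at x = -60, -20, +20, +60 mm, centred on y = 0, floor at 6 mm; a board in one has its width along the rack's y, its thickness along x. Only the grooves hold it: it comes straight up, clear once raised 55 mm
- case: fixed grey plastic case, open box 246 (x) x 112 (y) x 110 mm high, walls 4 mm. Origin: centre of underside, z up. Grey rigid foam, top at 60 mm, has four slots 9 mm wide (x) by 104 long (y), floor at 5 mm, at x = -34, +6, +46, +86 mm, centred on y = 0; a board in one has its thickness along x, its top at 95 mm. The canister's raised bay is at the -x (near) end, see point puck_bay
- lid (a joint): lid hinge (rad): 0 = fully shut; 1.7 to 1.95 at the start = open, leaning outward; stop at 2.0. The hinge is stiff: the lid stays at any angle and needs up to about 0.3 N m to turn, so it must be pushed all the way down
- lid_hinge (a point): middle of the hinge line, on the case's -y long rim at 110 mm height; x along the hinge; y turns with the lid and points along the panel to its free edge, z out of the lid's outer face. The panel is 246 (x) x 112 (y) x 8 mm thick, its underside at z = 0; a black tab 70 mm wide sticks out 12 mm from the middle of the free edge
- puck_bay (a point): middle of the raised bay's floor (the canister goes here): 94.5 mm from the case's origin along -x, 74 mm above its underside, axes as the case's. The bay is 49 mm (x) by 104 mm (y), the floor 36 mm below the case's rim; a 4 mm partition 105 mm high parts it from the slots
- lid_edge (a point): middle of the lid panel's free edge, 112 mm from the hinge (axes as lid_hinge)
- board1: circuit board, standing in the rack at the start: green, 4 mm thick, 80 wide x 80 high, with an aluminium grip strip 10 thick x 80 long x 14 high along its top edge (90 mm high over all, about 90 g). Origin: middle of its bottom edge; x across its thickness, y along its width, z up to the strip, whose centre is at z = 83 mm. One of two to four alike; None if absent
- board2: circuit board, standing in the rack at the start: green, 4 mm thick, 80 wide x 80 high, with an aluminium grip strip 10 thick x 80 long x 14 high along its top edge (90 mm high over all, about 90 g). Origin: middle of its bottom edge; x across its thickness, y along its width, z up to the strip, whose centre is at z = 83 mm. One of two to four alike; None if absent
- board3: circuit board, standing in the rack at the start: green, 4 mm thick, 80 wide x 80 high, with an aluminium grip strip 10 thick x 80 long x 14 high along its top edge (90 mm high over all, about 90 g). Origin: middle of its bottom edge; x across its thickness, y along its width, z up to the strip, whose centre is at z = 83 mm. One of two to four alike; None if absent
- board4: circuit board, standing in the rack at the start: green, 4 mm thick, 80 wide x 80 high, with an aluminium grip strip 10 thick x 80 long x 14 high along its top edge (90 mm high over all, about 90 g). Origin: middle of its bottom edge; x across its thickness, y along its width, z up to the strip, whose centre is at z = 83 mm. One of two to four alike; None if absent
- puck: desiccant canister: squat plain metal drum, 40 mm diameter, 26 mm high, about 70 g, lying flat on the bench between rack and case; origin: centre of its underside, z along its axis
- screwdriver: bystander: screwdriver 160 mm long, lying on the bench; leave alone
- drive: bystander: bare disk drive, slab 100 x 70 x 10 mm; origin centre of its underside; leave alone
- reel: bystander: metal solder reel, 60 mm diameter, 35 mm high; leave alone
- flux: bystander: small flux bottle, 36 mm diameter, 75 mm high; leave alone
- heatsink: bystander: finned heat sink 50 x 50 x 25 mm; leave alone
- meter: bystander: hand multimeter 75 x 150 x 35 mm; leave alone
- phone: bystander: phone 75 x 150 x 9 mm; leave alone
Not all that is in view belongs to the job. What is shaped like the board4 but red is not meant.

How it is judged:
On the way:
1. every board stands fully down in a foam slot and the canister is in its bay, with the lid still open (x of board1 in the frame of case between -0.05 and 0.105 m and y of board1 in the frame of case between -0.02 and 0.02 m and z of board1 in the frame of case between -0.005 and 0.016 m and angle between each of board1, board2, board3, board4's own z axis and vertical below 0.2 rad and linear speed of each of board1, board2, board3, board4, puck below 0.03 m/s and x of board2 in the frame of case between -0.05 and 0.105 m and y of board2 in the frame of case between -0.02 and 0.02 m and z of board2 in the frame of case between -0.005 and 0.016 m and x of board3 in the frame of case between -0.05 and 0.105 m and y of board3 in the frame of case between -0.02 and 0.02 m and z of board3 in the frame of case between -0.005 and 0.016 m and x of board4 in the frame of case between -0.05 and 0.105 m and y of board4 in the frame of case between -0.02 and 0.02 m and z of board4 in the frame of case between -0.005 and 0.016 m and x of puck in the frame of case between -0.12 and -0.07 m and y of puck in the frame of case between -0.052 and 0.052 m and z of puck in the frame of case between 0.065 and 0.108 m and value of joint lid above 0.6 rad), for 0.2 s.
At the end, for the whole second after the job is handed in: Each board stands upright (0.2 rad) in a foam slot, bottom edge under 16 mm above the case's underside, within 20 mm of the slot's middle; the canister is in the bay; the lid is shut to 0.05 rad; all at rest (x of board1 in the frame of case between -0.05 and 0.105 m and y of board1 in the frame of case between -0.02 and 0.02 m and z of board1 in the frame of case between -0.005 and 0.016 m and angle between each of board1, board2, board3, board4's own z axis and vertical below 0.2 rad and linear speed of each of board1, board2, board3, board4, puck below 0.03 m/s and x of board2 in the frame of case between -0.05 and 0.105 m and y of board2 in the frame of case between -0.02 and 0.02 m and z of board2 in the frame of case between -0.005 and 0.016 m and x of board3 in the frame of case between -0.05 and 0.105 m and y of board3 in the frame of case between -0.02 and 0.02 m and z of board3 in the frame of case between -0.005 and 0.016 m and x of board4 in the frame of case between -0.05 and 0.105 m and y of board4 in the frame of case between -0.02 and 0.02 m and z of board4 in the frame of case between -0.005 and 0.016 m and x of puck in the frame of case between -0.12 and -0.07 m and y of puck in the frame of case between -0.052 and 0.052 m and z of puck in the frame of case between 0.065 and 0.108 m and value of joint lid below 0.05 rad and velocity of joint lid above -0.05 rad/s); the robot touches nothing.
It fails at once if a board falls over (tips more than 0.8 rad) (angle between any of board1, board2, board3, board4's own z axis and vertical above 0.8 rad).
It fails at once if the lid is slammed (closing faster than 4 rad/s) (velocity of joint lid below -4 rad/s).
It fails at once if another thing on the bench is moved more than 30 mm (distance of any of screwdriver, drive, reel, flux, heatsink, meter, phone from where it was at the start of the episode above 0.03 m).
Of board1, board2, board3, board4 only 2 to 4 are there at a start; the rules pass over those that are not, and their reading is None.
At some moment in a run one of puck may be knocked a few centimetres aside while the robot is not near it.
It also fails if it takes over 210 s, if anything falls off the work surface, if the arm or the gripper's body presses on something with over 40 N, if the wrist force passes 120 N, or if a joint passes its speed limit or range.

### The arm

A 7-joint arm with a two-finger parallel gripper is mounted at the origin on the work surface. World frame = base frame: x ahead of the robot, y to its left, z up, the work surface at z = 0. Lengths are in m, angles in rad, forces in N, time in s.
With the tool pointing down it reaches from about 0.4 to 0.85 m from the base axis. Payload 10.4 kg.
Tool frame: the origin (TCP) lies at the very end of the fingers, on their centre line; the grasp point (between the pads) lies 19 mm behind it; z points along the fingers, y is the line along which they close (so a half turn about z gives the same grasp; the last joint's range is limited). The gripper opens to 85 mm and grips with 20 to 120 N. Pads are 22 mm wide; open, the fingers measure 114 mm over their backs; the gripper's body (76 mm by 85 mm) begins 54 mm behind the grasp point. The pads swing forward as they close: fully open they stand 13 mm farther back than shut.
Start: joints at [-1.34, 0.332, -0.065, 1.46, 0.022, 1.35, -0.088], TCP at [0.157, 0.605, 0.231] pointing down, gripper open.
Joint ranges: [-2.6, 2.6], [-0.5, 2.12], [-1.47, 1.34], [0.16, 2.42], [-1.27, 4.41], [0.06, 2.06], [-2.6, 2.6]. Speed limits (rad/s): [2.22, 2.22, 2.79, 2.79, 3.14, 3.14, 3.14].

### API

Orientations are given as a unit quaternion [x, y, z, w].
In Python, from workcell import * gives the robot as it stands. The module is installed in compiled form; this text tells all that it offers.
- The arm moves only by the tool carry_out, never from a script. Its argument "motion" is a list of rows, each an object with "xyz": the shift along the tool's x, y, z in m, a list of three; "angular": the turn, a rotation vector about the tool's x, y, z in degrees, a list of three. A call has 1 to 12 rows; each row is the pose to reach, as a shift and turn from the pose commanded when the call began, along the tool's axes at that moment; what a row does not reach only later rows make up. A row lasts 1/10 s, in which the tool goes at most 50 mm and 8.59 degrees, less where a joint would pass 70% of its speed; a pose out of reach is approached as far as the arm can. A call with a gripper value outside its range is refused whole. "hand" is the opening, from 0 (shut) to 1 (fully open), set as the call begins (left out, the last holds). The fingers move at their own pace and stop on an object; "grip_force" is the grip in N (left out, the last holds). Time passes only in rows, so rows that repeat a pose let the fingers close. It gives the time, the measured TCP pose, the force, the opening and the grip force at its end, in the units of the state.
- get_obs(): the state, without advancing time (a new reading comes with each control period).
- camera(name): name is "scene" or "top" or "wrist"; returns a dict with "img" (420x560x3 uint8, red, green, blue), "fx", "fy", "cx", "cy" (pixels), "extrinsics" (4x4, takes a point from camera to world coordinates). Camera axes: x right, y up, looking along -z (the intrinsics and any distortion apply to the point x, -y, -z); pixel columns grow to the right and rows downward; lengths in m; the calibration is good to about 2 mm. A picture is of the moment at which its call begins. There is no depth.
- hand_in(): hands the job in; it is judged then, once.
The state is a dict: "clock": time; "joint_pos": joint angles; "joint_velocities": joint speeds; "tau": joint torques, N m; "position": TCP position; "ee_rot": TCP orientation; "ft_force": force on the tool from outside, world axes, zero at the start; "torque": the same for the moment, N m; "grip_width": opening from 0.0 (shut) to 1.0 (fully open); "grasp_force": force on a finger pad.
Only numpy, scipy, OpenCV 4.12 (cv2) and the standard library are available. Lean on these libraries where they do the work, as an engineer would, in place of code of your own. Each camera call takes 0.05 s, during which the arm holds its last target. There are 200 camera calls.

## Working session

There is one attempt and no reset: what is moved stays moved. The work goes in short steps, Python scripts to look and compute and a tool call to move; the robot and the scene stay as the last step left them, time stands still between calls to the robot, and variables do not carry over. Pictures are saved under pics/ and viewed, at most 18 in all, crops included, and the job is handed in when it is done.

Besides the shell and the picture viewer there is one more tool, called after "Emit:" by a JSON object that holds its "fn" and its "kwargs", one argument or row to a line. carry_out: Moves the arm, as the interface text tells. Its arguments: {"type":"object","properties":{"motion":{"type":"array"},"hand":{"type":"number"},"grip_force":{"type":"number"}},"required":["motion"]}

```bash
mkdir -p pics
python3 - <<'E'
from workcell import *
import cv2,numpy as np
np.set_printoptions(precision=4,suppress=True)
for n in ("scene","top"):
    c=camera(n); cv2.imwrite(f"pics/{n}0.png",c["img"][:,:,::-1]); print(n,[k for k in c],c["fx"],c["fy"],c["cx"],c["cy"]);print(c["extrinsics"])
o=get_obs();print(o)
E
```

```text
scene ['img', 'fx', 'fy', 'cx', 'cy', 'extrinsics'] 456.3871782836406 456.3871782836406 283.15252848988416 212.30110364041377
[[-0.7477 -0.5182  0.4153  0.9271]
 [ 0.6638 -0.5646  0.4905  0.5535]
 [-0.0197  0.6424  0.7661  0.8698]
 [ 0.      0.      0.      1.    ]]
top ['img', 'fx', 'fy', 'cx', 'cy', 'extrinsics'] 495.1629557449593 495.1629557449593 281.6140239655493 210.79811111260975
[[ 0.0165  0.9955 -0.093   0.4096]
 [-0.9998  0.0155 -0.0108  0.0763]
 [-0.0093  0.0932  0.9956  1.3768]
 [ 0.      0.      0.      1.    ]]
{'clock': 0.1, 'joint_pos': array([-1.3396,  0.3329, -0.0647,  1.4608,  0.0216,  1.3499, -0.0885]), 'joint_velocities': array([ 0.0002, -0.001 , -0.0007, -0.0028,  0.0008,  0.0006,  0.0001]), 'tau': array([  0.0012, -62.6744,   0.0488, -39.243 ,   0.0162,   0.0069,
        -0.    ]), 'position': array([0.1568, 0.6047, 0.2306]), 'ee_rot': array([ 0.1266,  0.992 , -0.0007, -0.0001]), 'ft_force': array([ 0.5498, -0.3447, -0.1112]), 'torque': array([-0.0292, -0.0367,  0.0232]), 'grasp_force': 0.0, 'grip_width': 1.0041816889072819}
```

View pics/scene0.png

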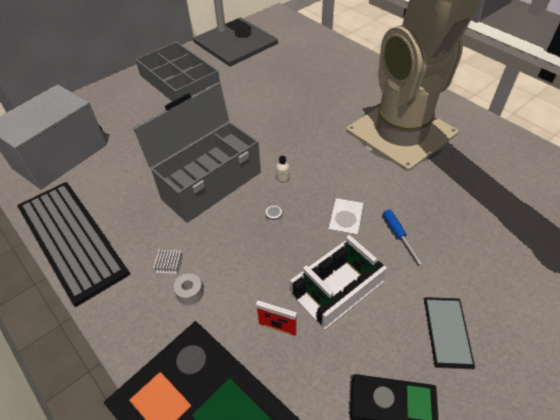

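View pics/top0.png

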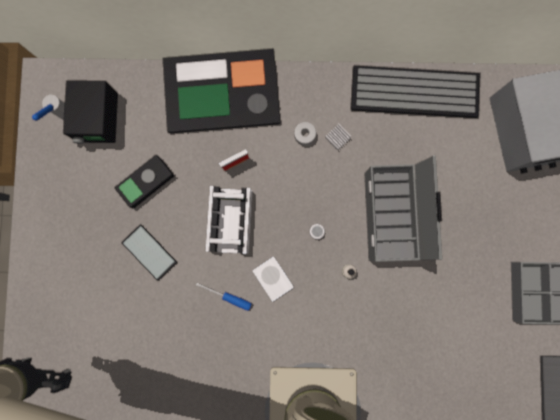

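The scene view shows the rack at (338,280), canister at (273,214), flux bottle at (283,170) and the open case at (205,165). The top view shows the rack at (229,220), canister at (317,231) and case at (395,213), with the lid to the right. I'll zoom in on these.

Run:
```python
import cv2,numpy as np
t=cv2.imread("pics/top0.png");s=cv2.imread("pics/scene0.png")
a=cv2.resize(t[180:260,195:265],None,fx=5,fy=5,interpolation=cv2.INTER_CUBIC)
b=cv2.resize(t[155:275,360:450],None,fx=4,fy=4,interpolation=cv2.INTER_CUBIC)
out=np.zeros((600,800,3),np.uint8); out[:400,:350]=a; out[:480,400:760]=b
cv2.imwrite("pics/z1.png",out)
a=cv2.resize(s[230:330,280:400],None,fx=5,fy=5,interpolation=cv2.INTER_CUBIC)
cv2.imwrite("pics/z2.png",a)
```

```text
(no output)
```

View pics/z1.png

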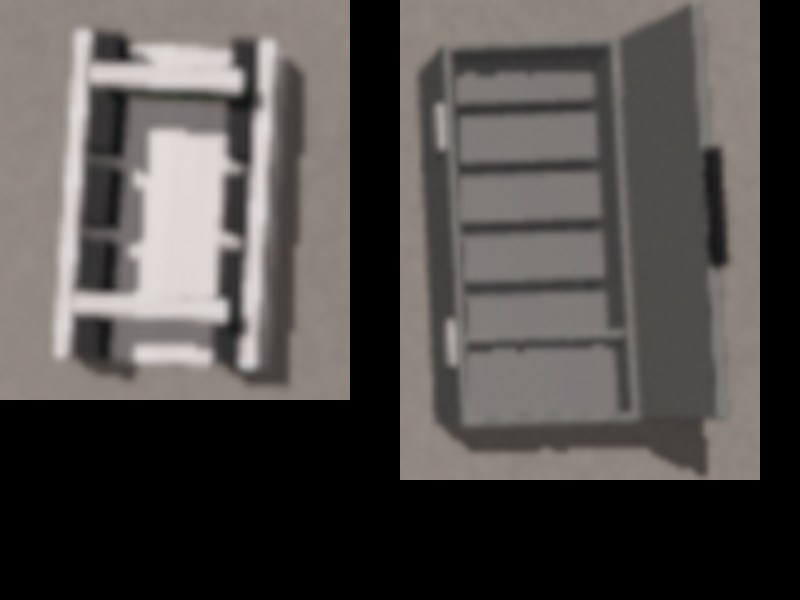

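View pics/z2.png

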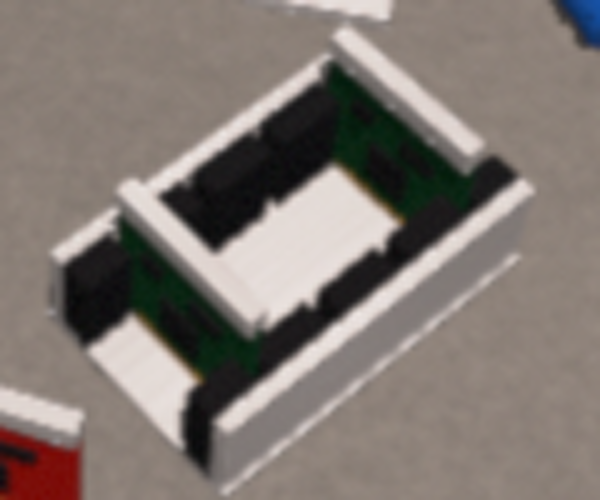

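Two boards are present, in the rack's far and near slots. In the top view their strips lie near rows 195 and 241, columns about 209–244. The case has four slots running along image-horizontal, with the bay at the bottom (near the robot).

```bash
cat > h.py <<'E'
from workcell import *
import cv2,numpy as np
from scipy.spatial.transform import Rotation as R
np.set_printoptions(precision=4,suppress=True)
def ray(c,uv,z):
    uv=np.atleast_2d(np.asarray(uv,float))
    d=np.c_[(uv[:,0]-c["cx"])/c["fx"],-(uv[:,1]-c["cy"])/c["fy"],-np.ones(len(uv))]
    E=c["extrinsics"]; d=d@E[:3,:3].T; o=E[:3,3]
    return o+d*((z-o[2])/d[:,2])[:,None]
def proj(c,p):
    E=c["extrinsics"]; q=(np.atleast_2d(p)-E[:3,3])@E[:3,:3]
    return np.c_[c["cx"]+c["fx"]*q[:,0]/-q[:,2],c["cy"]-c["fy"]*q[:,1]/-q[:,2]]
def snap(n,f):
    c=camera(n); cv2.imwrite("pics/"+f,c["img"][:,:,::-1]); return c
def rel(target_xyz,target_R=None):
    "shift/turn in tool axes from the present measured pose"
    o=get_obs(); T=R.from_quat(o["ee_rot"])
    s=T.inv().apply(np.array(target_xyz)-o["position"])
    w=None if target_R is None else (T.inv()*target_R).as_rotvec(degrees=True)
    return s,w
E
python3 - <<'E'
from h import *
c=camera("top")
print("strips",ray(c,[[213,195],[244,196.2],[209,240.6],[240.6,242]],.096))
print("case rim",ray(c,[[370.75,167],[414.25,165.5],[375.5,261],[419.25,259]],.110))
print("puck",ray(c,[317,231],.026))
print("flux",ray(c,[350,272],.075))
o=get_obs();print(R.from_quat(o["ee_rot"]).as_matrix())
w=snap("wrist","w0.png");T=np.eye(4);T[:3,:3]=R.from_quat(o["ee_rot"]).as_matrix();T[:3,3]=o["position"]
print(np.linalg.inv(T)@w["extrinsics"],w["fx"],w["cx"],w["cy"])
E
```

```text
strips [[0.5679 0.2699 0.096 ]
 [0.566  0.1889 0.096 ]
 [0.4489 0.2768 0.096 ]
 [0.4467 0.1949 0.096 ]]
case rim [[ 0.6454 -0.1386  0.11  ]
 [ 0.6509 -0.2509  0.11  ]
 [ 0.4036 -0.1506  0.11  ]
 [ 0.4105 -0.2615  0.11  ]]
puck [[ 0.482  -0.0065  0.026 ]]
flux [[ 0.3738 -0.0905  0.075 ]]
[[-0.968   0.251  -0.0002]
 [ 0.251   0.968  -0.0011]
 [-0.     -0.0011 -1.    ]]
[[ 0.0008  0.9458  0.3248  0.0832]
 [ 1.     -0.0007 -0.0004  0.0004]
 [-0.0001  0.3248 -0.9458 -0.1431]
 [ 0.      0.      0.      1.    ]] 296.5461017527565 282.2047605555782 207.82100831398265
```

Run:
```python
from h import *
D=R.from_matrix(np.array([[0,1,0],[1,0,0],[0,0,-1]]).T)
print(D.as_matrix()); print(rel([.507,.225,.30],D))
```

```text
[[ 0.  1.  0.]
 [ 1.  0.  0.]
 [ 0.  0. -1.]]
(array([-0.4343, -0.2798, -0.0689]), array([-0.0364,  0.0324, 75.4624]))
```

Emit:
{"fn": "carry_out", "kwargs": {
  "motion": [
    {"xyz": [-0.434,-0.28,-0.069],"angular": [0,0,75.5]},
    {"xyz": [-0.434,-0.28,-0.069],"angular": [0,0,75.5]},
    {"xyz": [-0.434,-0.28,-0.069],"angular": [0,0,75.5]},
    {"xyz": [-0.434,-0.28,-0.069],"angular": [0,0,75.5]},
    {"xyz": [-0.434,-0.28,-0.069],"angular": [0,0,75.5]},
    {"xyz": [-0.434,-0.28,-0.069],"angular": [0,0,75.5]},
    {"xyz": [-0.434,-0.28,-0.069],"angular": [0,0,75.5]},
    {"xyz": [-0.434,-0.28,-0.069],"angular": [0,0,75.5]},
    {"xyz": [-0.434,-0.28,-0.069],"angular": [0,0,75.5]},
    {"xyz": [-0.434,-0.28,-0.069],"angular": [0,0,75.5]},
    {"xyz": [-0.434,-0.28,-0.069],"angular": [0,0,75.5]},
    {"xyz": [-0.434,-0.28,-0.069],"angular": [0,0,75.5]}
  ]
}}

```text
clock: 1.4
position: [0.509, 0.2213, 0.3007]
ee_rot: [0.71, 0.705, 0.0, 0.001]
ft_force: [-0.7, 0.3, 0.2]
grip_width: 1.002
grasp_force: 0.0
```

Emit:
{"fn": "carry_out", "kwargs": {
  "motion": [
    {"xyz": [0,0,0],"angular": [0,0,0]},
    {"xyz": [0,0,0],"angular": [0,0,0]}
  ]
}}

```text
clock: 1.6
position: [0.5058, 0.2264, 0.3]
ee_rot: [0.707, 0.708, -0.0, -0.0]
ft_force: [-0.3, 0.3, 0.3]
grip_width: 1.003
grasp_force: 0.0
```

Run:
```python
from h import *
import pickle
c=snap("wrist","w1.png"); pickle.dump(c,open("w1.pkl","wb")); o=get_obs();print(o["position"],R.from_quat(o["ee_rot"]).as_matrix(),o["joint_pos"],o["clock"])
```

```text
[0.5058 0.2264 0.3   ] [[-0.0017  1.     -0.0007]
 [ 1.      0.0017  0.0002]
 [ 0.0002 -0.0007 -1.    ]] [-0.8565  0.1435  0.3988  1.5622 -0.0564  1.4478 -0.4527] 1.65
```

View pics/w1.png

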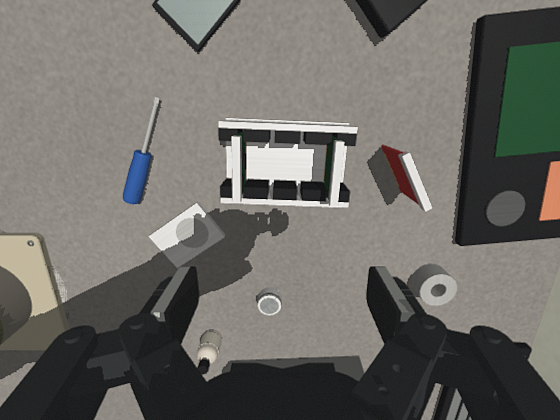

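The wrist view shows the rack at (288,163). Its near strip is around column 237 and its far strip around column 338 (rows 135–203). The canister is at (269,304) and the flux bottle at (208,348).

Run:
```python
from h import *
import pickle
c=pickle.load(open("w1.pkl","rb"));g=cv2.cvtColor(c["img"],cv2.COLOR_RGB2GRAY)
a=cv2.resize(c["img"][112:216,210:366,::-1],None,fx=5,fy=5,interpolation=cv2.INTER_CUBIC)
cv2.imwrite("pics/z3.png",a)
for r in (140,165,190): print(r,g[r,226:250],g[r,322:352])
print(ray(c,[269,302],.026))
```

```text
140 [ 50  50  46  26  23 146 242 228 226 227 228 229 236 228  83  80  28  36
  42  44  40  42  42  39] [ 46  46  46  47  48  46  46  47  49  45  29  38  76 113 112  84  83  86
  90  81  41  32  40  43  45  45  46  46  46  46]
165 [180 242 227 226 228 226 221 225 226 224 224 225 232 229 121  97  27  37
  31   4 150 247 231 228] [113 115 108  52  25  28  30  31  21  52  81 144 233 230 228 226 226 225
 226 228 223 236 227 117 136 137 139 142 142 143]
190 [ 40  38  39  38  31  43 162 246 230 225 225 225 229 231 162  97  22  31
  38  36  40  40  41  38] [ 20  25  21  26  20  31  32  61  95 168 241 230 227 224 226 230 232 147
   2  23  19  28  22  21  23  15  24  78 132 140]
[[0.4848 0.0012 0.026 ]]
```

View pics/z3.png

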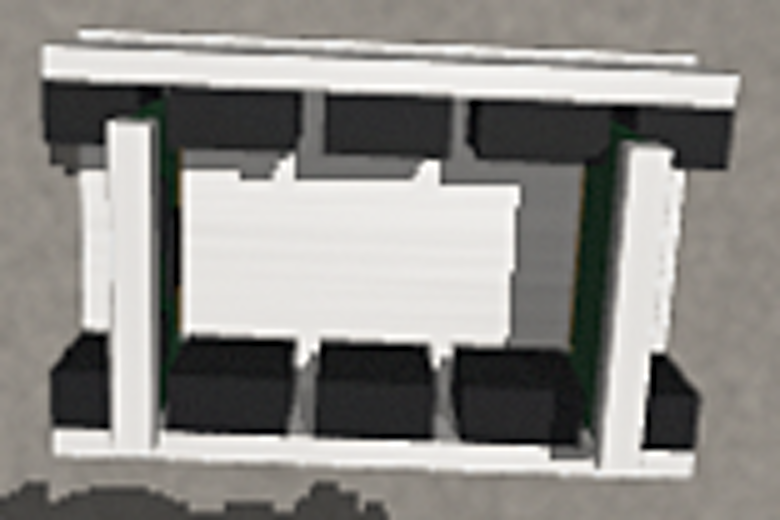

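Run:
```python
from h import *
import pickle
c=pickle.load(open("w1.pkl","rb"))
f=lambda p:np.array(p)/5+[210,112]-.4
P=ray(c,f([[131,118],[136.5,450],[649,144],[620,470]]),.096);print(P)
n,fa=P[:2].mean(0),P[2:].mean(0);print("near",n,"far",fa)
for a,b in((0,1),(2,3),): d=P[a]-P[b];print("yaw",np.degrees(np.arctan2(-d[0],d[1])),np.linalg.norm(d))
d=fa-n;print("rack yaw",np.degrees(np.arctan2(d[1],d[0])),np.linalg.norm(d))
```

```text
[[0.4533 0.2788 0.096 ]
 [0.4508 0.1992 0.096 ]
 [0.5719 0.2732 0.096 ]
 [0.5698 0.1943 0.096 ]]
near [0.452 0.239 0.096] far [0.5709 0.2338 0.096 ]
yaw -1.8000075298928275 0.0795776377344767
yaw -1.4843788397030255 0.0789199326779921
rack yaw -2.516874799621524 0.1189531952425029
```

Emit:
{"fn": "carry_out", "kwargs": {
  "motion": [
    {"xyz": [-0.431,0.015,-0.04],"angular": [0,0,0]},
    {"xyz": [-0.431,0.015,-0.04],"angular": [0,0,0]},
    {"xyz": [-0.431,0.015,-0.04],"angular": [0,0,0]},
    {"xyz": [-0.431,0.015,-0.04],"angular": [0,0,0]},
    {"xyz": [-0.431,0.015,-0.04],"angular": [0,0,0]},
    {"xyz": [-0.431,0.015,-0.04],"angular": [0,0,0]},
    {"xyz": [-0.431,0.015,-0.04],"angular": [0,0,0]},
    {"xyz": [-0.431,0.015,-0.04],"angular": [0,0,0]},
    {"xyz": [-0.431,0.015,-0.04],"angular": [0,0,0]},
    {"xyz": [-0.431,0.015,-0.04],"angular": [0,0,0]},
    {"xyz": [-0.431,0.015,-0.04],"angular": [0,0,0]},
    {"xyz": [-0.431,0.015,-0.04],"angular": [0,0,0]}
  ]
}}

```text
clock: 2.85
position: [0.5219, -0.2039, 0.3399]
ee_rot: [0.706, 0.708, 0.0, -0.0]
ft_force: [1.2, 0.6, 1.1]
grip_width: 0.999
grasp_force: 0.0
```

Emit:
{"fn": "carry_out", "kwargs": {
  "motion": [
    {"xyz": [0,0,0],"angular": [0,0,0]},
    {"xyz": [0,0,0],"angular": [0,0,0]}
  ]
}}

```text
clock: 3.05
position: [0.5217, -0.2047, 0.3402]
ee_rot: [0.707, 0.708, 0.0, -0.0]
ft_force: [0.4, 0.2, -0.3]
grip_width: 0.997
grasp_force: 0.0
```

Run:
```python
from h import *
import pickle
c=snap("wrist","w2.png"); pickle.dump(c,open("w2.pkl","wb")); o=get_obs();print(o["position"],o["joint_pos"],o["clock"])
P=proj(c,[[.40,-.13,.11],[.66,-.13,.11],[.40,-.27,.11],[.66,-.27,.11]]);print(P)
x0,y0=np.floor(P.min(0)).astype(int)-5;x1,y1=np.ceil(P.max(0)).astype(int)+5;print(x0,y0,x1,y1)
x0,y0=max(x0,0),max(y0,0)
a=c["img"][y0:y1,x0:x1,::-1];s=min(800//a.shape[1],600//a.shape[0]);print(s)
cv2.imwrite("pics/z4.png",cv2.resize(a,None,fx=s,fy=s,interpolation=cv2.INTER_CUBIC))
```

```text
[ 0.5216 -0.2051  0.3403] [-0.3709  0.1731  0.7744  1.4867 -0.1213  1.531   0.4018] 3.1
[[180.3264 114.031 ]
 [396.809  114.5375]
 [191.6007 222.5108]
 [383.644  222.8603]]
175 109 402 228
3
```

View pics/z4.png

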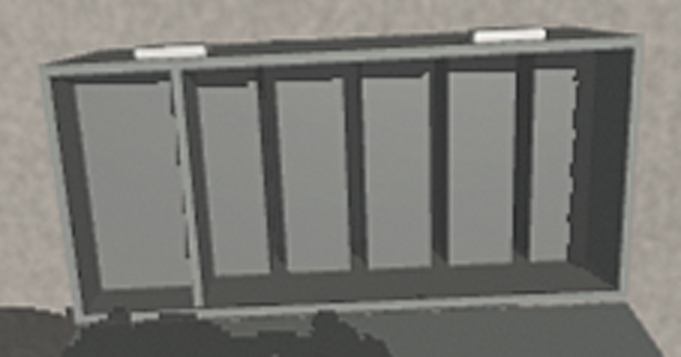

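The case crop (3x, origin 175,109) shows four slots. Slot centres at the top/bottom are x≈267/279, 353/358, 439/441 and 523/523. The bay is at the left, and the rim corners are at (42,65), (640,37), (78,322) and (625,300).

Run:
```python
from h import *
import pickle
c=pickle.load(open("w2.pkl","rb"));g=cv2.cvtColor(c["img"],cv2.COLOR_RGB2GRAY).astype(float)
pts=[[],[],[],[]]
for r in range(139,197,4):
    row=g[r,240:370]; th=95
    cr=[(i+(th-row[i])/(row[i+1]-row[i]),row[i+1]<row[i]) for i in range(len(row)-1) if (row[i]-th)*(row[i+1]-th)<0]
    for (a,da),(b,db) in zip(cr,cr[1:]):
        if da and not db and 3.5<b-a<8:
            m=240+(a+b)/2; k=int(np.argmin([abs(m-(175+q/3)) for q in(273,356,440,523)])); pts[k].append([m,r,b-a])
for p in pts:
    p=np.array(p); P=ray(c,p[:,:2],.06); s,i=np.polyfit(P[:,1],P[:,0],1); print(len(p),p[:,2].mean(),"yaw",np.degrees(np.arctan(-s)),"x@-.2",s*-.2+i, "std",np.std(P[:,0]-s*P[:,1]-i))
f=lambda p:np.array(p)/3+[175,109]-.33
C=ray(c,f([[42,65],[640,37],[78,322],[625,300]]),.11);print(C,C.mean(0))
d=C[1]-C[0];print(np.degrees(np.arctan2(d[1],d[0])),np.linalg.norm(d));d=C[3]-C[2];print(np.degrees(np.arctan2(d[1],d[0])),np.linalg.norm(d))
print("inner foam",ray(c,f([[76,83],[577,68],[102,289],[570,262]]),.06))
```

```text
18 5.482332082419037 yaw -11.18204023635014 x@-.2 0.4944456754836205 std 0.011523906879633677
15 5.813650850228944 yaw 2.8842012292082737 x@-.2 0.538030786713172 std 0.00010375412216303415
15 5.8116566282964905 yaw 2.9572449223646076 x@-.2 0.5781240405965884 std 8.865458283412845e-05
15 5.900451846344006 yaw 2.9514126136162617 x@-.2 0.6181724986085783 std 0.0001051684410790175
[[ 0.4081 -0.149   0.11  ]
 [ 0.6503 -0.1375  0.11  ]
 [ 0.4131 -0.2606  0.11  ]
 [ 0.6568 -0.2497  0.11  ]] [ 0.5321 -0.1992  0.11  ]
2.7153273893000205 0.24245070108197583
2.5617070806657556 0.24400691357701143
inner foam [[ 0.4078 -0.1608  0.06  ]
 [ 0.64   -0.1535  0.06  ]
 [ 0.4121 -0.2616  0.06  ]
 [ 0.6454 -0.247   0.06  ]]
```

Emit:
{"fn": "carry_out", "kwargs": {
  "motion": [
    {"xyz": [0.444,-0.07,0.18],"angular": [0,0,1.8]},
    {"xyz": [0.444,-0.07,0.18],"angular": [0,0,1.8]},
    {"xyz": [0.444,-0.07,0.18],"angular": [0,0,1.8]},
    {"xyz": [0.444,-0.07,0.18],"angular": [0,0,1.8]},
    {"xyz": [0.444,-0.07,0.18],"angular": [0,0,1.8]},
    {"xyz": [0.444,-0.07,0.18],"angular": [0,0,1.8]},
    {"xyz": [0.444,-0.07,0.18],"angular": [0,0,1.8]},
    {"xyz": [0.444,-0.07,0.18],"angular": [0,0,1.8]},
    {"xyz": [0.444,-0.07,0.18],"angular": [0,0,1.8]},
    {"xyz": [0.444,-0.07,0.18],"angular": [0,0,1.8]},
    {"xyz": [0.444,-0.07,0.18],"angular": [0,0,1.8]},
    {"xyz": [0.444,-0.07,0.18],"angular": [0,0,1.8]}
  ]
}}

```text
clock: 4.3
position: [0.4513, 0.2383, 0.1601]
ee_rot: [0.718, 0.696, -0.0, 0.0]
ft_force: [0.7, -0.0, 0.8]
grip_width: 0.999
grasp_force: 0.0
```

Emit:
{"fn": "carry_out", "kwargs": {
  "motion": [
    {"xyz": [0,0,0],"angular": [0,0,0]},
    {"xyz": [0,0,0],"angular": [0,0,0]},
    {"xyz": [0,0,0],"angular": [0,0,0]}
  ],
  "hand": 0.6
}}

```text
clock: 4.6
position: [0.4522, 0.2373, 0.1608]
ee_rot: [0.719, 0.695, 0.0, -0.0]
ft_force: [0.2, -0.3, -0.3]
grip_width: 0.597
grasp_force: 0.0
```

```bash
cat >> h.py <<'E'
def down(yaw): # tool x = +y turned by yaw (deg, about world z), pointing down
    return R.from_euler("z",yaw,degrees=True)*R.from_matrix([[0,1,0],[1,0,0],[0,0,-1]])
E
python3 - <<'E'
from h import *
o=get_obs();print(o["position"],o["grip_width"],rel([.452,.239,.071],down(-1.8)))
E
```

```text
[0.4522 0.2373 0.1608] 0.5974525864213208 (array([ 0.0017, -0.0003,  0.0898]), array([ 0.0361, -0.0394, -0.1354]))
```

Go down, then close.

Emit:
{"fn": "carry_out", "kwargs": {
  "motion": [
    {"xyz": [0.002,0,0.03]},
    {"xyz": [0.002,0,0.06]},
    {"xyz": [0.002,0,0.08]},
    {"xyz": [0.002,0,0.09]},
    {"xyz": [0.002,0,0.09]},
    {"xyz": [0.002,0,0.09]}
  ]
}}

```text
validation failed for argument at $.mo...
```

Emit:
{"fn": "carry_out", "kwargs": {
  "motion": [
    {"xyz": [0,0,0]},
    {"xyz": [0,0,0]},
    {"xyz": [0,0,0]},
    {"xyz": [0,0,0]},
    {"xyz": [0,0,0]},
    {"xyz": [0,0,0]},
    {"xyz": [0,0,0]},
    {"xyz": [0,0,0]},
    {"xyz": [0,0,0]}
  ],
  "hand": 0,
  "grip_force": 60
}}

```text
validation failed for argument at $.mo...
```

"angular" is required in every row.

Emit:
{"fn": "carry_out", "kwargs": {
  "motion": [
    {"xyz": [0.002,0,0.03],"angular": [0,0,0]},
    {"xyz": [0.002,0,0.06],"angular": [0,0,0]},
    {"xyz": [0.002,0,0.08],"angular": [0,0,0]},
    {"xyz": [0.002,0,0.09],"angular": [0,0,0]},
    {"xyz": [0.002,0,0.09],"angular": [0,0,0]},
    {"xyz": [0.002,0,0.09],"angular": [0,0,0]}
  ]
}}

```text
clock: 5.2
position: [0.4524, 0.2402, 0.0713]
ee_rot: [0.719, 0.696, 0.001, 0.0]
ft_force: [0.5, 0.3, 0.5]
grip_width: 0.6
grasp_force: 0.0
```

Emit:
{"fn": "carry_out", "kwargs": {
  "motion": [
    {"xyz": [0,0,0],"angular": [0,0,0]},
    {"xyz": [0,0,0],"angular": [0,0,0]},
    {"xyz": [0,0,0],"angular": [0,0,0]},
    {"xyz": [0,0,0],"angular": [0,0,0]},
    {"xyz": [0,0,0],"angular": [0,0,0]},
    {"xyz": [0,0,0],"angular": [0,0,0]},
    {"xyz": [0,0,0],"angular": [0,0,0]},
    {"xyz": [0,0,0],"angular": [0,0,0]}
  ],
  "hand": 0,
  "grip_force": 60
}}

```text
clock: 6.0
position: [0.452, 0.2404, 0.0711]
ee_rot: [0.718, 0.696, 0.001, -0.0]
ft_force: [-1.3, -0.9, 6.3]
grip_width: 0.104
grasp_force: 58.8
```

Emit:
{"fn": "carry_out", "kwargs": {
  "motion": [
    {"xyz": [0,0,-0.01],"angular": [0,0,0]},
    {"xyz": [0,0,-0.025],"angular": [0,0,0]},
    {"xyz": [0,0,-0.04],"angular": [0,0,0]},
    {"xyz": [0,0,-0.055],"angular": [0,0,0]},
    {"xyz": [0,0,-0.07],"angular": [0,0,0]},
    {"xyz": [0,0,-0.09],"angular": [0,0,0]},
    {"xyz": [0,0,-0.11],"angular": [0,0,0]},
    {"xyz": [0,0,-0.13],"angular": [0,0,0]},
    {"xyz": [0,0,-0.15],"angular": [0,0,0]},
    {"xyz": [0,0,-0.16],"angular": [0,0,0]},
    {"xyz": [0,0,-0.16],"angular": [0,0,0]}
  ]
}}

```text
clock: 7.1
position: [0.4523, 0.2403, 0.2318]
ee_rot: [0.718, 0.696, 0.001, 0.0]
ft_force: [-0.1, -0.1, -0.4]
grip_width: 0.109
grasp_force: 59.0
```

Run:
```python
from h import *
o=get_obs();print(o["position"],o["grip_width"],o["ft_force"],rel([.6179,-.1946,.23],down(2.9)))
snap("scene","s1.png")
```

```text
[0.4523 0.2403 0.2318] 0.10913646309241999 [-0.1286 -0.0546 -0.4395] (array([-0.4294,  0.1795,  0.0013]), array([ 0.1132, -0.0993, -4.7475]))
```

View pics/s1.png

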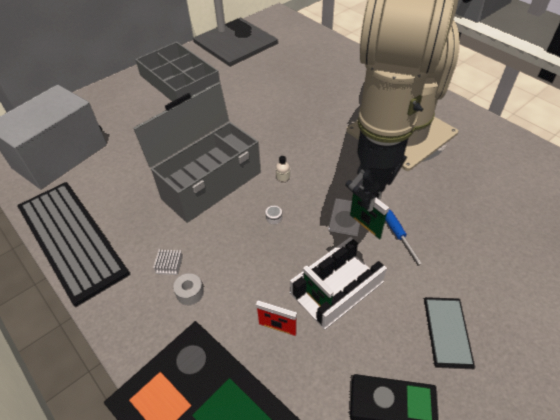

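The near board is lifted clear and hangs upright at (367,215); the far one remains in the rack. I'm carrying it above slot +86.

Emit:
{"fn": "carry_out", "kwargs": {
  "motion": [
    {"xyz": [-0.02,0.009,0],"angular": [0,0,-0.3]},
    {"xyz": [-0.06,0.025,0],"angular": [0,0,-0.7]},
    {"xyz": [-0.1,0.042,0],"angular": [0,0,-1.1]},
    {"xyz": [-0.14,0.059,0],"angular": [0,0,-1.6]},
    {"xyz": [-0.18,0.076,0],"angular": [0,0,-2]},
    {"xyz": [-0.22,0.093,0],"angular": [0,0,-2.5]},
    {"xyz": [-0.26,0.11,0],"angular": [0,0,-2.9]},
    {"xyz": [-0.3,0.127,0],"angular": [0,0,-3.4]},
    {"xyz": [-0.34,0.144,0],"angular": [0,0,-3.8]},
    {"xyz": [-0.38,0.16,0],"angular": [0,0,-4.2]},
    {"xyz": [-0.41,0.172,0],"angular": [0,0,-4.6]},
    {"xyz": [-0.4294,0.1795,0],"angular": [-0.1,0.1,-4.75]}
  ]
}}

```text
clock: 8.35
position: [0.6169, -0.1979, 0.2285]
ee_rot: [0.69, 0.724, -0.0, -0.001]
ft_force: [0.8, 0.3, -0.4]
grip_width: 0.104
grasp_force: 59.0
```

Emit:
{"fn": "carry_out", "kwargs": {
  "motion": [
    {"xyz": [0,0,0],"angular": [0,0,0]},
    {"xyz": [0,0,0],"angular": [0,0,0]},
    {"xyz": [0,0,0],"angular": [0,0,0]},
    {"xyz": [0,0,0],"angular": [0,0,0]}
  ]
}}

```text
clock: 8.75
position: [0.6175, -0.1934, 0.2301]
ee_rot: [0.688, 0.725, 0.001, -0.0]
ft_force: [0.2, 0.0, -0.7]
grip_width: 0.106
grasp_force: 59.0
```

Run:
```python
from h import *
o=get_obs();print(o["position"],o["grip_width"],o["ft_force"],rel([.6179,-.1946,.0705],down(2.9)))
c=snap("wrist","w3.png")
cv2.imwrite("pics/z5.png",cv2.resize(c["img"][90:290,160:430,::-1],None,fx=2.9,fy=2.9,interpolation=cv2.INTER_CUBIC))
```

```text
[ 0.6175 -0.1934  0.2301] 0.10588066630803142 [ 0.1854  0.0128 -0.7384] (array([-0.0017,  0.0001,  0.1596]), array([ 0.0983, -0.1453,  0.1128]))
```

View pics/z5.png

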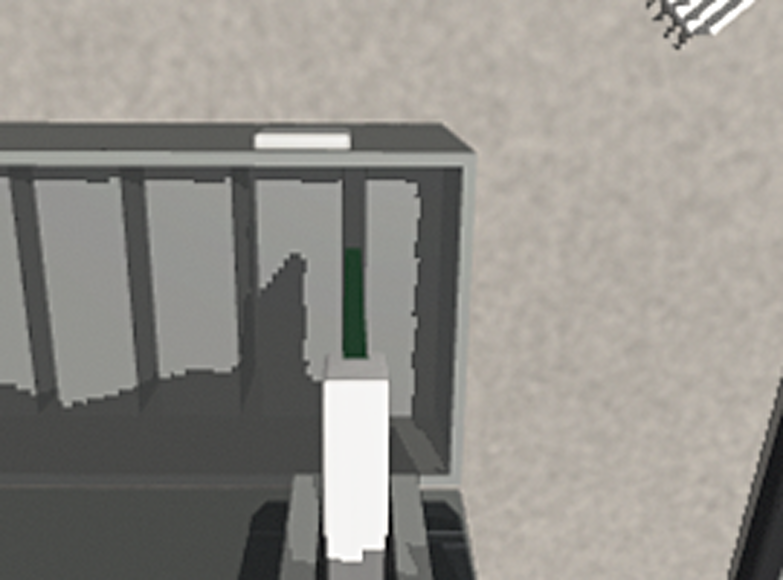

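The board hangs right over the last slot: green edge at crop x≈352 versus slot centre 354, under 1 mm off. Descending in stages.

Emit:
{"fn": "carry_out", "kwargs": {
  "motion": [
    {"xyz": [-0.002,0.0006,0.03],"angular": [0,0,0]},
    {"xyz": [-0.002,0.0006,0.06],"angular": [0,0,0]},
    {"xyz": [-0.002,0.0006,0.08],"angular": [0,0,0]},
    {"xyz": [-0.002,0.0006,0.09],"angular": [0,0,0]},
    {"xyz": [-0.002,0.0006,0.1],"angular": [0,0,0]},
    {"xyz": [-0.002,0.0006,0.107],"angular": [0,0,0]},
    {"xyz": [-0.002,0.0006,0.113],"angular": [0,0,0]},
    {"xyz": [-0.002,0.0006,0.118],"angular": [0,0,0]},
    {"xyz": [-0.002,0.0006,0.12],"angular": [0,0,0]},
    {"xyz": [-0.002,0.0006,0.12],"angular": [0,0,0]}
  ]
}}

```text
clock: 9.8
position: [0.6183, -0.1967, 0.1102]
ee_rot: [0.689, 0.725, 0.001, -0.0]
ft_force: [-0.1, 0.2, -0.8]
grip_width: 0.105
grasp_force: 59.0
```

No contact, bottom 15 mm into the slot. Going on down.

Emit:
{"fn": "carry_out", "kwargs": {
  "motion": [
    {"xyz": [0,0,0.01],"angular": [0,0,0]},
    {"xyz": [0,0,0.02],"angular": [0,0,0]},
    {"xyz": [0,0,0.028],"angular": [0,0,0]},
    {"xyz": [0,0,0.033],"angular": [0,0,0]},
    {"xyz": [0,0,0.036],"angular": [0,0,0]},
    {"xyz": [0,0,0.038],"angular": [0,0,0]},
    {"xyz": [0,0,0.038],"angular": [0,0,0]}
  ]
}}

```text
clock: 10.5
position: [0.6183, -0.1966, 0.0721]
ee_rot: [0.689, 0.725, 0.001, -0.0]
ft_force: [0.0, 0.2, -1.5]
grip_width: 0.101
grasp_force: 59.0
```

Emit:
{"fn": "carry_out", "kwargs": {
  "motion": [
    {"xyz": [0,0,0.001],"angular": [0,0,0]},
    {"xyz": [0,0,0.002],"angular": [0,0,0]},
    {"xyz": [0,0,0.002],"angular": [0,0,0]}
  ]
}}

```text
clock: 10.8
position: [0.6184, -0.1965, 0.0703]
ee_rot: [0.689, 0.725, 0.001, 0.0]
ft_force: [-0.0, -0.1, -0.6]
grip_width: 0.105
grasp_force: 59.0
```

Emit:
{"fn": "carry_out", "kwargs": {
  "motion": [
    {"xyz": [0,0,0],"angular": [0,0,0]},
    {"xyz": [0,0,0],"angular": [0,0,0]},
    {"xyz": [0,0,0],"angular": [0,0,0]},
    {"xyz": [0,0,0],"angular": [0,0,0]}
  ],
  "hand": 0.3
}}

```text
clock: 11.2
position: [0.6184, -0.1966, 0.0704]
ee_rot: [0.689, 0.725, 0.001, 0.0]
ft_force: [0.2, -0.3, -0.4]
grip_width: 0.303
grasp_force: 0.0
```

Emit:
{"fn": "carry_out", "kwargs": {
  "motion": [
    {"xyz": [0,0,-0.02],"angular": [0,0,0]},
    {"xyz": [0,0,-0.05],"angular": [0,0,0]},
    {"xyz": [0,0,-0.09],"angular": [0,0,0]},
    {"xyz": [0,0,-0.13],"angular": [0,0,0]},
    {"xyz": [0,0,-0.16],"angular": [0,0,0]},
    {"xyz": [0,0,-0.16],"angular": [0,0,0]},
    {"xyz": [0,0,-0.16],"angular": [0,0,0]}
  ]
}}

```text
clock: 11.9
position: [0.6183, -0.1969, 0.2306]
ee_rot: [0.689, 0.725, 0.002, 0.0]
ft_force: [0.5, -0.5, 0.2]
grip_width: 0.3
grasp_force: 0.0
```

Run:
```python
from h import *
o=get_obs();print(o["position"],o["grip_width"],o["ft_force"],rel([.571,.235,.16],down(-1.7)))
c=snap("wrist","w4.png")
cv2.imwrite("pics/z6.png",cv2.resize(c["img"][90:290,160:430,::-1],None,fx=2.9,fy=2.9,interpolation=cv2.INTER_CUBIC))
```

```text
[ 0.6183 -0.1969  0.2306] 0.2999760245417794 [ 0.4603 -0.5005  0.152 ] (array([ 0.4336, -0.0254,  0.0712]), array([ 0.1584, -0.107 ,  4.6133]))
```

View pics/z6.png

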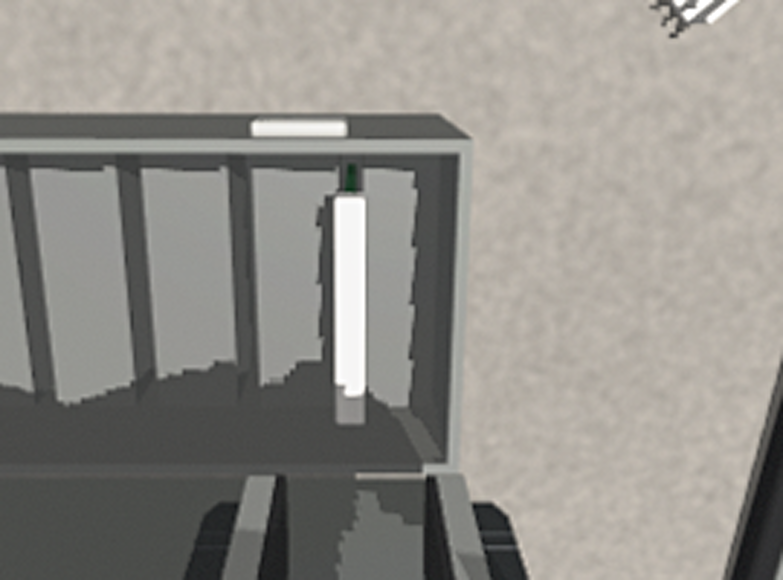

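The first board stands in the end slot, strip upright and below the rim. Now the second board.

Emit:
{"fn": "carry_out", "kwargs": {
  "motion": [
    {"xyz": [0.434,-0.0254,0.04],"angular": [0.1,-0.1,4.6]},
    {"xyz": [0.434,-0.0254,0.04],"angular": [0.1,-0.1,4.6]},
    {"xyz": [0.434,-0.0254,0.04],"angular": [0.1,-0.1,4.6]},
    {"xyz": [0.434,-0.0254,0.04],"angular": [0.1,-0.1,4.6]},
    {"xyz": [0.434,-0.0254,0.04],"angular": [0.1,-0.1,4.6]},
    {"xyz": [0.434,-0.0254,0.04],"angular": [0.1,-0.1,4.6]},
    {"xyz": [0.434,-0.0254,0.04],"angular": [0.1,-0.1,4.6]},
    {"xyz": [0.434,-0.0254,0.04],"angular": [0.1,-0.1,4.6]},
    {"xyz": [0.434,-0.0254,0.04],"angular": [0.1,-0.1,4.6]},
    {"xyz": [0.434,-0.0254,0.04],"angular": [0.1,-0.1,4.6]},
    {"xyz": [0.434,-0.0254,0.04],"angular": [0.1,-0.1,4.6]},
    {"xyz": [0.434,-0.0254,0.04],"angular": [0.1,-0.1,4.6]}
  ],
  "hand": 0.5
}}

```text
clock: 13.15
position: [0.5708, 0.2337, 0.1903]
ee_rot: [0.718, 0.696, -0.001, 0.0]
ft_force: [-0.6, -0.5, -0.5]
grip_width: 0.502
grasp_force: 0.0
```

Emit:
{"fn": "carry_out", "kwargs": {
  "motion": [
    {"xyz": [0,0,0],"angular": [0,0,0]},
    {"xyz": [0,0,0],"angular": [0,0,0]},
    {"xyz": [0,0,0],"angular": [0,0,0]}
  ]
}}

```text
clock: 13.45
position: [0.571, 0.2346, 0.1911]
ee_rot: [0.718, 0.696, 0.0, -0.0]
ft_force: [0.1, 0.0, 0.4]
grip_width: 0.504
grasp_force: 0.0
```

Run:
```python
from h import *
o=get_obs();print(o["position"],o["grip_width"],rel([.571,.235,.071],down(-1.7)))
```

```text
[0.571  0.2346 0.1911] 0.5042014427144789 (array([0.0003, 0.    , 0.1201]), array([ 0.0032, -0.0098, -0.0575]))
```

Emit:
{"fn": "carry_out", "kwargs": {
  "motion": [
    {"xyz": [0,0,0.03],"angular": [0,0,0]},
    {"xyz": [0,0,0.06],"angular": [0,0,0]},
    {"xyz": [0,0,0.085],"angular": [0,0,0]},
    {"xyz": [0,0,0.105],"angular": [0,0,0]},
    {"xyz": [0,0,0.115],"angular": [0,0,0]},
    {"xyz": [0,0,0.12],"angular": [0,0,0]},
    {"xyz": [0,0,0.12],"angular": [0,0,0]},
    {"xyz": [0,0,0.12],"angular": [0,0,0]}
  ]
}}

```text
clock: 14.25
position: [0.5714, 0.2355, 0.072]
ee_rot: [0.718, 0.697, 0.001, 0.0]
ft_force: [0.1, 0.1, 0.6]
grip_width: 0.501
grasp_force: 0.0
```

Emit:
{"fn": "carry_out", "kwargs": {
  "motion": [
    {"xyz": [0,0,0],"angular": [0,0,0]},
    {"xyz": [0,0,0],"angular": [0,0,0]},
    {"xyz": [0,0,0],"angular": [0,0,0]},
    {"xyz": [0,0,0],"angular": [0,0,0]},
    {"xyz": [0,0,0],"angular": [0,0,0]},
    {"xyz": [0,0,0],"angular": [0,0,0]},
    {"xyz": [0,0,0],"angular": [0,0,0]},
    {"xyz": [0,0,0],"angular": [0,0,0]}
  ],
  "hand": 0,
  "grip_force": 60
}}

```text
clock: 15.05
position: [0.5713, 0.2356, 0.0717]
ee_rot: [0.717, 0.697, 0.001, 0.0]
ft_force: [-0.7, 0.1, 5.7]
grip_width: 0.104
grasp_force: 59.4
```

Emit:
{"fn": "carry_out", "kwargs": {
  "motion": [
    {"xyz": [0,0,-0.01],"angular": [0,0,0]},
    {"xyz": [0,0,-0.025],"angular": [0,0,0]},
    {"xyz": [0,0,-0.04],"angular": [0,0,0]},
    {"xyz": [0,0,-0.055],"angular": [0,0,0]},
    {"xyz": [0,0,-0.07],"angular": [0,0,0]},
    {"xyz": [0,0,-0.09],"angular": [0,0,0]},
    {"xyz": [0,0,-0.11],"angular": [0,0,0]},
    {"xyz": [0,0,-0.13],"angular": [0,0,0]},
    {"xyz": [0,0,-0.15],"angular": [0,0,0]},
    {"xyz": [0,0,-0.16],"angular": [0,0,0]},
    {"xyz": [0,0,-0.16],"angular": [0,0,0]}
  ]
}}

```text
clock: 16.15
position: [0.5714, 0.2355, 0.2328]
ee_rot: [0.717, 0.697, 0.001, 0.0]
ft_force: [-0.3, -0.2, -0.5]
grip_width: 0.106
grasp_force: 58.6
```

Run:
```python
from h import *
o=get_obs();print(o["position"],o["grip_width"],o["ft_force"],rel([.5385,-.1989,.232],down(2.9)))
```

```text
[0.5714 0.2355 0.2328] 0.10612612517427684 [-0.282  -0.1817 -0.4849] (array([-0.4352, -0.02  ,  0.0001]), array([ 0.1357, -0.0883, -4.5967]))
```

Emit:
{"fn": "carry_out", "kwargs": {
  "motion": [
    {"xyz": [-0.02,-0.001,0],"angular": [0,0,-0.3]},
    {"xyz": [-0.06,-0.003,0],"angular": [0,0,-0.7]},
    {"xyz": [-0.1,-0.005,0],"angular": [0,0,-1.1]},
    {"xyz": [-0.14,-0.007,0],"angular": [0,0,-1.6]},
    {"xyz": [-0.18,-0.008,0],"angular": [0,0,-2]},
    {"xyz": [-0.22,-0.01,0],"angular": [0,0,-2.5]},
    {"xyz": [-0.26,-0.012,0],"angular": [0,0,-2.9]},
    {"xyz": [-0.3,-0.014,0],"angular": [0,0,-3.3]},
    {"xyz": [-0.34,-0.016,0],"angular": [0,0,-3.7]},
    {"xyz": [-0.38,-0.018,0],"angular": [0,0,-4.1]},
    {"xyz": [-0.415,-0.019,0],"angular": [0,0,-4.5]},
    {"xyz": [-0.435,-0.02,0],"angular": [0.1,-0.1,-4.6]}
  ]
}}

```text
clock: 17.35
position: [0.5358, -0.203, 0.2301]
ee_rot: [0.69, 0.723, -0.002, -0.0]
ft_force: [-0.4, 0.1, -0.8]
grip_width: 0.106
grasp_force: 58.6
```

Emit:
{"fn": "carry_out", "kwargs": {
  "motion": [
    {"xyz": [0,0,0],"angular": [0,0,0]},
    {"xyz": [0,0,0],"angular": [0,0,0]},
    {"xyz": [0,0,0],"angular": [0,0,0]},
    {"xyz": [0,0,0],"angular": [0,0,0]}
  ]
}}

```text
clock: 17.75
position: [0.5381, -0.1976, 0.2307]
ee_rot: [0.688, 0.725, -0.001, -0.0]
ft_force: [-1.0, 0.2, -1.5]
grip_width: 0.109
grasp_force: 58.6
```

Run:
```python
from h import *
o=get_obs();print(o["position"],o["grip_width"],o["ft_force"],rel([.5385,-.1989,.07],down(2.9)))
c=snap("wrist","w5.png")
cv2.imwrite("pics/z7.png",cv2.resize(c["img"][90:290,160:430,::-1],None,fx=2.9,fy=2.9,interpolation=cv2.INTER_CUBIC))
```

```text
[ 0.5381 -0.1976  0.2307] 0.10867149066030171 [-0.9931  0.1779 -1.4919] (array([-0.0012,  0.0006,  0.1607]), array([-0.1188,  0.0603,  0.1192]))
```

View pics/z7.png

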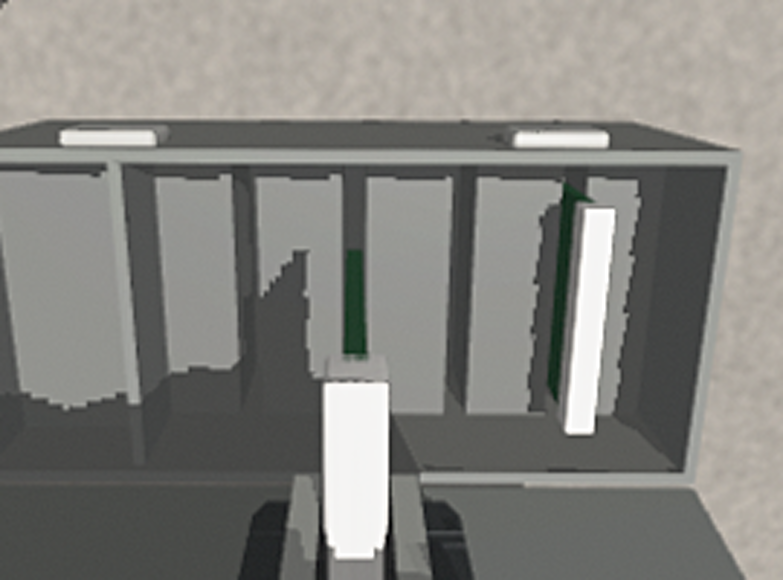

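The second board hangs over slot +6 (green edge at 354, slot centre 355), and the first stands upright at right. Descending.

Emit:
{"fn": "carry_out", "kwargs": {
  "motion": [
    {"xyz": [-0.001,0.0005,0.03],"angular": [-0.1,0,0]},
    {"xyz": [-0.001,0.0005,0.06],"angular": [-0.1,0,0]},
    {"xyz": [-0.001,0.0005,0.08],"angular": [-0.1,0,0]},
    {"xyz": [-0.001,0.0005,0.09],"angular": [-0.1,0,0]},
    {"xyz": [-0.001,0.0005,0.1],"angular": [-0.1,0,0]},
    {"xyz": [-0.001,0.0005,0.107],"angular": [-0.1,0,0]},
    {"xyz": [-0.001,0.0005,0.113],"angular": [-0.1,0,0]},
    {"xyz": [-0.001,0.0005,0.118],"angular": [-0.1,0,0]},
    {"xyz": [-0.001,0.0005,0.12],"angular": [-0.1,0,0]},
    {"xyz": [-0.001,0.0005,0.12],"angular": [-0.1,0,0]}
  ]
}}

```text
clock: 18.8
position: [0.5383, -0.2, 0.1109]
ee_rot: [0.689, 0.725, -0.001, 0.001]
ft_force: [0.4, 0.1, -1.1]
grip_width: 0.105
grasp_force: 58.6
```

Emit:
{"fn": "carry_out", "kwargs": {
  "motion": [
    {"xyz": [0,0,0.01],"angular": [0,0,0]},
    {"xyz": [0,0,0.02],"angular": [0,0,0]},
    {"xyz": [0,0,0.028],"angular": [0,0,0]},
    {"xyz": [0,0,0.033],"angular": [0,0,0]},
    {"xyz": [0,0,0.037],"angular": [0,0,0]},
    {"xyz": [0,0,0.04],"angular": [0,0,0]},
    {"xyz": [0,0,0.04],"angular": [0,0,0]},
    {"xyz": [0,0,0.04],"angular": [0,0,0]}
  ]
}}

```text
clock: 19.6
position: [0.5384, -0.2002, 0.071]
ee_rot: [0.689, 0.725, -0.001, 0.001]
ft_force: [-0.3, -0.1, -0.2]
grip_width: 0.103
grasp_force: 58.6
```

Emit:
{"fn": "carry_out", "kwargs": {
  "motion": [
    {"xyz": [0,0,0],"angular": [0,0,0]},
    {"xyz": [0,0,0],"angular": [0,0,0]},
    {"xyz": [0,0,0],"angular": [0,0,0]},
    {"xyz": [0,0,0],"angular": [0,0,0]}
  ],
  "hand": 0.3
}}

```text
clock: 20.0
position: [0.5383, -0.2001, 0.071]
ee_rot: [0.689, 0.725, -0.001, 0.001]
ft_force: [0.4, 0.2, -0.9]
grip_width: 0.303
grasp_force: 0.0
```

Emit:
{"fn": "carry_out", "kwargs": {
  "motion": [
    {"xyz": [0,0,-0.02],"angular": [0,0,0]},
    {"xyz": [0,0,-0.05],"angular": [0,0,0]},
    {"xyz": [0,0,-0.09],"angular": [0,0,0]},
    {"xyz": [0,0,-0.13],"angular": [0,0,0]},
    {"xyz": [0,0,-0.16],"angular": [0,0,0]},
    {"xyz": [0,0,-0.2],"angular": [0,0,0]},
    {"xyz": [0,0,-0.23],"angular": [0,0,0]},
    {"xyz": [0,0,-0.23],"angular": [0,0,0]}
  ]
}}

```text
clock: 20.8
position: [0.5397, -0.2006, 0.3052]
ee_rot: [0.689, 0.725, 0.001, 0.003]
ft_force: [-0.5, -0.3, -0.8]
grip_width: 0.303
grasp_force: 0.0
```

Run:
```python
from h import *
o=get_obs();print(o["position"],o["joint_pos"],rel([.47,0.0,.30],down(90)))
t=camera("top");cv2.imwrite("pics/top1.png",t["img"][:,:,::-1])
a=cv2.resize(t["img"][150:290,290:450,::-1],None,fx=4,fy=4,interpolation=cv2.INTER_CUBIC)
cv2.imwrite("pics/z8.png",a)
```

```text
[ 0.5397 -0.2006  0.3052] [-0.3816  0.2217  0.7879  1.5191 -0.1576  1.4592  0.4611] (array([ 0.2039, -0.0595,  0.0042]), array([  0.162 ,   0.4066, -87.1057]))
```

View pics/z8.png

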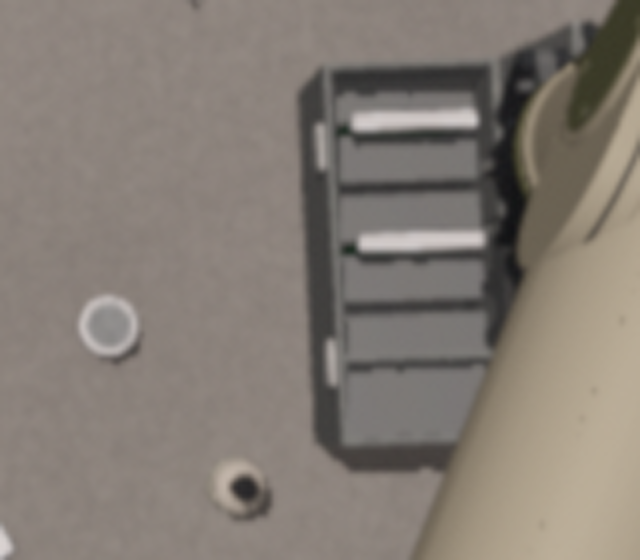

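Both boards stand in their slots. The canister (109,327 in the crop) has not moved. I'm turning the tool 90° to go above it.

Emit:
{"fn": "carry_out", "kwargs": {
  "motion": [
    {"xyz": [0.204,-0.055,0.01],"angular": [0.2,0.4,-87]},
    {"xyz": [0.204,-0.055,0.01],"angular": [0.2,0.4,-87]},
    {"xyz": [0.204,-0.055,0.01],"angular": [0.2,0.4,-87]},
    {"xyz": [0.204,-0.055,0.01],"angular": [0.2,0.4,-87]},
    {"xyz": [0.204,-0.055,0.01],"angular": [0.2,0.4,-87]},
    {"xyz": [0.204,-0.055,0.01],"angular": [0.2,0.4,-87]},
    {"xyz": [0.204,-0.055,0.01],"angular": [0.2,0.4,-87]},
    {"xyz": [0.204,-0.055,0.01],"angular": [0.2,0.4,-87]},
    {"xyz": [0.204,-0.055,0.01],"angular": [0.2,0.4,-87]},
    {"xyz": [0.204,-0.055,0.01],"angular": [0.2,0.4,-87]},
    {"xyz": [0.204,-0.055,0.01],"angular": [0.2,0.4,-87]},
    {"xyz": [0.204,-0.055,0.01],"angular": [0.2,0.4,-87]}
  ],
  "hand": 1
}}

```text
clock: 22.05
position: [0.4727, 0.0013, 0.2899]
ee_rot: [0.002, 1.0, 0.0, -0.004]
ft_force: [0.4, -0.4, 0.3]
grip_width: 1.001
grasp_force: 0.0
```

Emit:
{"fn": "carry_out", "kwargs": {
  "motion": [
    {"xyz": [0,0,0.05],"angular": [0,0,0]},
    {"xyz": [0,0,0.05],"angular": [0,0,0]},
    {"xyz": [0,0,0.05],"angular": [0,0,0]},
    {"xyz": [0,0,0.05],"angular": [0,0,0]}
  ]
}}

```text
clock: 22.45
position: [0.4735, 0.0012, 0.2425]
ee_rot: [0.001, 1.0, 0.0, -0.002]
ft_force: [-0.8, 0.4, -0.4]
grip_width: 1.002
grasp_force: 0.0
```

Run:
```python
from h import *
c=snap("wrist","w6.png");o=get_obs();print(o["position"],o["joint_pos"])
g=cv2.cvtColor(c["img"],cv2.COLOR_RGB2GRAY)
print(proj(c,[.4848,.0012,.026]))
b=cv2.GaussianBlur(g,(5,5),1)
for th in (150,170,190):
    n,l,s,ce=cv2.connectedComponentsWithStats((b>th).astype(np.uint8))
    for i in range(1,n):
        if 60<s[i,4]<4000: print(th,s[i],ce[i])
```

```text
[0.4737 0.0013 0.2425] [-0.7043 -0.0398  0.599   1.8517  0.0215  1.327   1.4572]
[[281.8155 186.6627]]
150 [ 505    0   55   56 1087] [534.3395  24.7065]
150 [  0 105  12  25 136] [  3.9926 119.8897]
150 [291 124  11  19 149] [296.2752 132.4497]
150 [129 167  10  29 128] [133.0625 181.0312]
150 [253 171  41  33 870] [276.3966 186.969 ]
150 [381 175  10  17  85] [386.3294 182.8353]
150 [295 185  10  16  85] [299.4824 191.5882]
150 [393 191  11  14  89] [398.2584 198.0225]
150 [239 199  32  26 311] [254.2605 213.0707]
150 [306 213  21  18 148] [317.1216 222.3919]
150 [342 215  28  19 221] [355.7873 221.6516]
150 [ 57 245  75  12 668] [ 94.7126 251.0299]
150 [458 268  15  12  82] [464.4146 272.2927]
150 [ 78 308  64  10 466] [108.603  312.2425]
170 [511  26  49  28 224] [535.2857  38.9688]
170 [ 422  134   67  145 2696] [456.3197 198.9607]
170 [500 140  50 141 991] [524.5338 208.5863]
170 [129 168   9  27  97] [132.9794 181.0722]
170 [261 171  32  31 391] [276.9795 186.6803]
170 [ 58 246  74  11 600] [ 94.6567 250.9183]
170 [ 78 308  63   9 412] [108.682  312.1117]
170 [284 348  38  19 373] [301.0107 355.7587]
190 [511  27  49  25 113] [534.9115  38.823 ]
190 [ 422  134   66  144 2469] [456.6456 198.5577]
190 [500 140  49 140 841] [524.5315 207.9929]
190 [262 172  31  30 284] [277.3662 186.3662]
190 [ 58 246  73  11 529] [ 94.5614 250.9225]
190 [ 79 308  62   9 362] [108.7983 312.2624]
190 [285 349  36  17 286] [300.8881 355.6049]
```

View pics/w6.png

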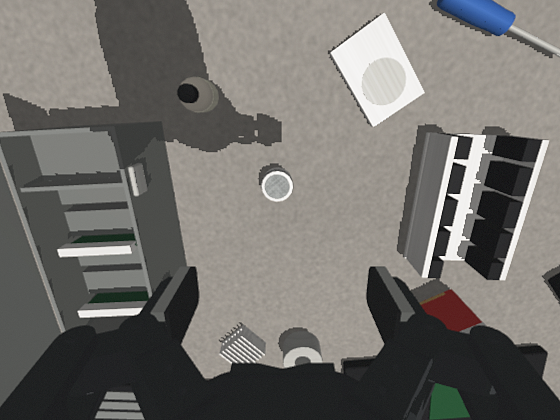

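The canister ring is at (277,186.5) and the flux bottle at (195,93), clear of the fingers' path. Both boards stand in the case at the left.

Run:
```python
from h import *
o=get_obs();c=camera("wrist")
p=ray(c,[277,186.5],.026)[0];print(p,rel([p[0],p[1],.024],down(90)), rel([p[0],p[1],.06],down(90)))
```

```text
[ 0.4848 -0.0047  0.026 ] (array([-0.0122, -0.0062,  0.2183]), array([ 0.062 , -0.2497, -0.1362])) (array([-0.012 , -0.0062,  0.1823]), array([ 0.062 , -0.2497, -0.1362]))
```

Emit:
{"fn": "carry_out", "kwargs": {
  "motion": [
    {"xyz": [-0.012,-0.006,0.04],"angular": [0,-0.2,0]},
    {"xyz": [-0.012,-0.006,0.08],"angular": [0,-0.2,0]},
    {"xyz": [-0.012,-0.006,0.12],"angular": [0,-0.2,0]},
    {"xyz": [-0.012,-0.006,0.16],"angular": [0,-0.2,0]},
    {"xyz": [-0.012,-0.006,0.18],"angular": [0,-0.2,0]},
    {"xyz": [-0.012,-0.006,0.19],"angular": [0,-0.2,0]},
    {"xyz": [-0.012,-0.006,0.19],"angular": [0,-0.2,0]},
    {"xyz": [-0.012,-0.006,0.19],"angular": [0,-0.2,0]}
  ],
  "hand": 0.75
}}

```text
clock: 23.35
position: [0.4845, -0.0046, 0.0519]
ee_rot: [0.001, 1.0, 0.0, -0.001]
ft_force: [0.3, -0.2, 0.2]
grip_width: 0.75
grasp_force: 0.0
```

Run:
```python
from h import *
o=get_obs();print(o["position"],o["grip_width"],rel([.4848,-.0047,.004],down(90)))
c=camera("top");g=cv2.cvtColor(c["img"],cv2.COLOR_RGB2GRAY)
```

```text
[ 0.4845 -0.0046  0.0519] 0.7503481006714123 (array([-0.0004, -0.0001,  0.0479]), array([ 0.0509, -0.0778, -0.0967]))
```

Emit:
{"fn": "carry_out", "kwargs": {
  "motion": [
    {"xyz": [0,0,0.015],"angular": [0,0,0]},
    {"xyz": [0,0,0.03],"angular": [0,0,0]},
    {"xyz": [0,0,0.04],"angular": [0,0,0]},
    {"xyz": [0,0,0.045],"angular": [0,0,0]},
    {"xyz": [0,0,0.047],"angular": [0,0,0]},
    {"xyz": [0,0,0.047],"angular": [0,0,0]},
    {"xyz": [0,0,0.047],"angular": [0,0,0]}
  ]
}}

```text
clock: 24.1
position: [0.4836, -0.0047, 0.004]
ee_rot: [0.001, 1.0, 0.0, -0.001]
ft_force: [0.8, -0.6, 0.2]
grip_width: 0.751
grasp_force: 0.0
```

Emit:
{"fn": "carry_out", "kwargs": {
  "motion": [
    {"xyz": [0,0,0],"angular": [0,0,0]},
    {"xyz": [0,0,0],"angular": [0,0,0]},
    {"xyz": [0,0,0],"angular": [0,0,0]},
    {"xyz": [0,0,0],"angular": [0,0,0]},
    {"xyz": [0,0,0],"angular": [0,0,0]},
    {"xyz": [0,0,0],"angular": [0,0,0]},
    {"xyz": [0,0,0],"angular": [0,0,0]}
  ],
  "hand": 0,
  "grip_force": 50
}}

```text
clock: 24.8
position: [0.4835, -0.0046, 0.0042]
ee_rot: [0.001, 1.0, 0.0, -0.001]
ft_force: [-2.1, 0.3, 7.2]
grip_width: 0.452
grasp_force: 49.4
```

Emit:
{"fn": "carry_out", "kwargs": {
  "motion": [
    {"xyz": [0,0,-0.02],"angular": [0,0,0]},
    {"xyz": [0,0,-0.05],"angular": [0,0,0]},
    {"xyz": [0,0,-0.09],"angular": [0,0,0]},
    {"xyz": [0,0,-0.13],"angular": [0,0,0]},
    {"xyz": [0,0,-0.17],"angular": [0,0,0]},
    {"xyz": [0,0,-0.2],"angular": [0,0,0]},
    {"xyz": [0,0,-0.2],"angular": [0,0,0]},
    {"xyz": [0,0,-0.2],"angular": [0,0,0]}
  ]
}}

```text
clock: 25.6
position: [0.4839, -0.0047, 0.2037]
ee_rot: [0.001, 1.0, 0.001, -0.001]
ft_force: [-0.2, -0.3, -0.7]
grip_width: 0.449
grasp_force: 50.4
```

Run:
```python
from h import *
o=get_obs();print(o["position"],o["grip_width"],rel([.4368,-.200,.20],down(92.9)))
```

```text
[ 0.4839 -0.0047  0.2037] 0.44894422574468734 (array([ 0.0468, -0.1954,  0.0035]), array([ 0.0751, -0.1362, -2.9849]))
```

Emit:
{"fn": "carry_out", "kwargs": {
  "motion": [
    {"xyz": [0.006,-0.025,0],"angular": [0,0,-0.5]},
    {"xyz": [0.014,-0.06,0],"angular": [0,0,-1]},
    {"xyz": [0.023,-0.095,0],"angular": [0,0,-1.5]},
    {"xyz": [0.031,-0.13,0],"angular": [0,0,-2]},
    {"xyz": [0.04,-0.165,0],"angular": [0,0,-2.5]},
    {"xyz": [0.045,-0.185,0.002],"angular": [0.1,-0.1,-3]},
    {"xyz": [0.0468,-0.1954,0.0035],"angular": [0.1,-0.1,-3]},
    {"xyz": [0.0468,-0.1954,0.0035],"angular": [0.1,-0.1,-3]},
    {"xyz": [0.0468,-0.1954,0.0035],"angular": [0.1,-0.1,-3]},
    {"xyz": [0.0468,-0.1954,0.0035],"angular": [0.1,-0.1,-3]}
  ]
}}

```text
clock: 26.6
position: [0.4371, -0.1987, 0.1998]
ee_rot: [-0.026, 1.0, -0.001, -0.001]
ft_force: [0.8, 0.5, -1.7]
grip_width: 0.451
grasp_force: 50.4
```

Run:
```python
from h import *
o=get_obs();print(o["position"],o["grip_width"],o["joint_pos"],rel([.4368,-.200,.080],down(92.9)))
c=snap("wrist","w7.png")
```

```text
[ 0.4371 -0.1987  0.1998] 0.4510804904344244 [-0.5068  0.0034  0.8542  1.9097 -0.0009  1.2313  1.9711] (array([ 0.0002, -0.0011,  0.1198]), array([-0.0581, -0.1223,  0.1159]))
```

View pics/w7.png

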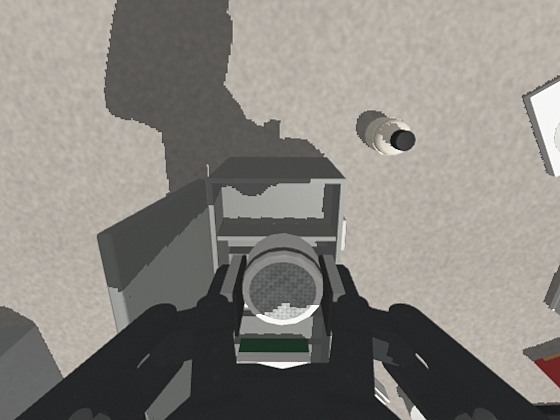

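The canister is held above the bay, with the partition at row 240 and the near wall at row 180. The lid at left is clear of the hand. Descending.

Emit:
{"fn": "carry_out", "kwargs": {
  "motion": [
    {"xyz": [0,0,0.03],"angular": [0,0,0]},
    {"xyz": [0,0,0.055],"angular": [0,0,0]},
    {"xyz": [0,0,0.075],"angular": [0,0,0]},
    {"xyz": [0,0,0.09],"angular": [0,0,0]},
    {"xyz": [0,0,0.1],"angular": [0,0,0]},
    {"xyz": [0,0,0.107],"angular": [0,0,0]},
    {"xyz": [0,0,0.112],"angular": [0,0,0]},
    {"xyz": [0,0,0.115],"angular": [0,0,0]},
    {"xyz": [0,0,0.115],"angular": [0,0,0]}
  ]
}}

```text
clock: 27.55
position: [0.4367, -0.2002, 0.0851]
ee_rot: [-0.025, 1.0, -0.001, -0.001]
ft_force: [-0.2, -0.0, -0.0]
grip_width: 0.446
grasp_force: 50.4
```

Emit:
{"fn": "carry_out", "kwargs": {
  "motion": [
    {"xyz": [0,0,0.002],"angular": [0,0,0]},
    {"xyz": [0,0,0.004],"angular": [0,0,0]},
    {"xyz": [0,0,0.006],"angular": [0,0,0]},
    {"xyz": [0,0,0.006],"angular": [0,0,0]}
  ]
}}

```text
clock: 27.95
position: [0.4364, -0.2002, 0.0789]
ee_rot: [-0.025, 1.0, -0.001, -0.001]
ft_force: [-1.0, -0.4, -0.2]
grip_width: 0.454
grasp_force: 50.4
```

Emit:
{"fn": "carry_out", "kwargs": {
  "motion": [
    {"xyz": [0,0,0],"angular": [0,0,0]},
    {"xyz": [0,0,0],"angular": [0,0,0]},
    {"xyz": [0,0,0],"angular": [0,0,0]},
    {"xyz": [0,0,0],"angular": [0,0,0]}
  ],
  "hand": 0.62
}}

```text
clock: 28.35
position: [0.4366, -0.2003, 0.0792]
ee_rot: [-0.025, 1.0, -0.001, -0.001]
ft_force: [-0.9, -0.1, 0.0]
grip_width: 0.622
grasp_force: 0.0
```

Emit:
{"fn": "carry_out", "kwargs": {
  "motion": [
    {"xyz": [0,0,-0.015],"angular": [0,0,0]},
    {"xyz": [0,0,-0.04],"angular": [0,0,0]},
    {"xyz": [0,0,-0.08],"angular": [0,0,0]},
    {"xyz": [0,0,-0.12],"angular": [0,0,0]},
    {"xyz": [0,0,-0.17],"angular": [0,0,0]},
    {"xyz": [0,0,-0.22],"angular": [0,0,0]},
    {"xyz": [0,0,-0.24],"angular": [0,0,0]},
    {"xyz": [0,0,-0.24],"angular": [0,0,0]}
  ]
}}

```text
clock: 29.15
position: [0.4381, -0.2004, 0.3221]
ee_rot: [-0.025, 1.0, -0.001, 0.002]
ft_force: [-0.6, 0.2, -0.6]
grip_width: 0.623
grasp_force: 0.0
```

Run:
```python
from h import *
o=get_obs();print(o["position"],o["joint_pos"])
c=camera("wrist");s=camera("scene")
out=np.zeros((600,800,3),np.uint8)
out[:,:400]=cv2.resize(c["img"][60:360,160:360],(400,600))
out[:400,400:]=cv2.resize(s["img"][70:230,110:270],(400,400))
cv2.imwrite("pics/z9.png",out[:,:,::-1])
import pickle;pickle.dump((c,s),open("lid.pkl","wb"))
```

```text
[ 0.4381 -0.2004  0.3221] [-0.5526 -0.0977  0.8421  1.7133  0.0731  1.4896  1.9031]
```

View pics/z9.png

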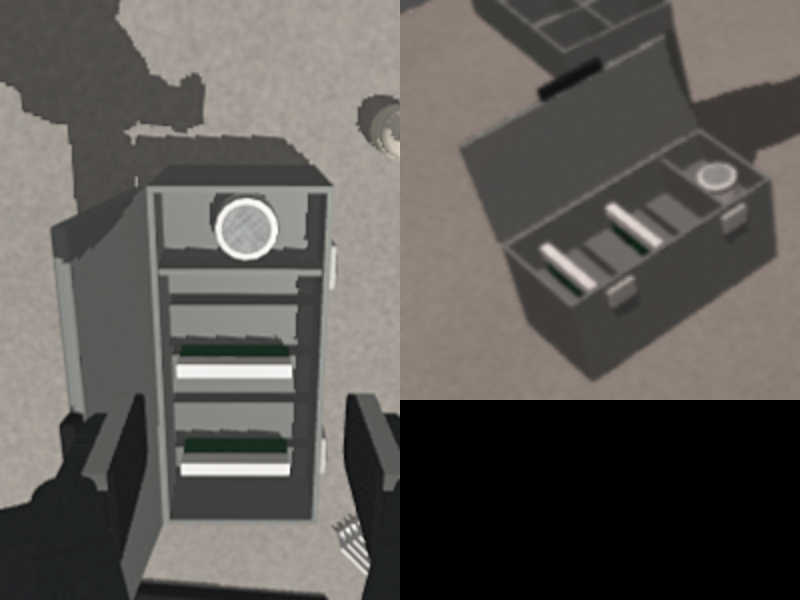

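Both boards are upright in their slots and the canister lies in its bay. The lid leans out to the left with nothing in its sweep. I'm going behind it with the fingers shut.

Run:
```python
from h import *
print(rel([.5391,-.3398,.32],down(2.9)))
```

```text
(array([-0.095 , -0.1449, -0.0013]), array([-0.1047, -0.0271, 90.0112]))
```

Emit:
{"fn": "carry_out", "kwargs": {
  "motion": [
    {"xyz": [-0.095,-0.145,-0.001],"angular": [0,0,90]},
    {"xyz": [-0.095,-0.145,-0.001],"angular": [0,0,90]},
    {"xyz": [-0.095,-0.145,-0.001],"angular": [0,0,90]},
    {"xyz": [-0.095,-0.145,-0.001],"angular": [0,0,90]},
    {"xyz": [-0.095,-0.145,-0.001],"angular": [0,0,90]},
    {"xyz": [-0.095,-0.145,-0.001],"angular": [0,0,90]},
    {"xyz": [-0.095,-0.145,-0.001],"angular": [0,0,90]},
    {"xyz": [-0.095,-0.145,-0.001],"angular": [0,0,90]},
    {"xyz": [-0.095,-0.145,-0.001],"angular": [0,0,90]},
    {"xyz": [-0.095,-0.145,-0.001],"angular": [0,0,90]},
    {"xyz": [-0.095,-0.145,-0.001],"angular": [0,0,90]},
    {"xyz": [-0.095,-0.145,-0.001],"angular": [0,0,90]}
  ],
  "hand": 0
}}

```text
clock: 30.45
position: [0.5387, -0.3399, 0.3184]
ee_rot: [0.69, 0.724, -0.002, -0.001]
ft_force: [0.1, 0.2, 0.2]
grip_width: -0.001
grasp_force: 0.0
```

Emit:
{"fn": "carry_out", "kwargs": {
  "motion": [
    {"xyz": [0,0,0],"angular": [0,0,0]},
    {"xyz": [0,0,0],"angular": [0,0,0]},
    {"xyz": [0,0,0],"angular": [0,0,0]}
  ]
}}

```text
clock: 30.75
position: [0.5391, -0.34, 0.32]
ee_rot: [0.688, 0.725, -0.001, -0.0]
ft_force: [-0.1, -0.3, -0.3]
grip_width: -0.004
grasp_force: 0.0
```

```bash
cat >> h.py <<'E'
def lidgoal(y,z):
    return np.array([.5348-.0506*y,-.2549+.9987*y,.11+z])
E
python3 - <<'E'
from h import *
o=get_obs();print(o["position"],o["joint_pos"],o["grip_width"],rel(lidgoal(-.085,.085),down(2.9)))
E
```

```text
[ 0.5391 -0.34    0.32  ] [-0.2885  0.5793  1.2429  1.322  -0.5433  1.6063  0.9271] -0.004267647932377149 (array([0.0003, 0.0003, 0.125 ]), array([-0.0911,  0.0527,  0.0896]))
```

Emit:
{"fn": "carry_out", "kwargs": {
  "motion": [
    {"xyz": [0,0,0.03],"angular": [0,0,0]},
    {"xyz": [0,0,0.06],"angular": [0,0,0]},
    {"xyz": [0,0,0.09],"angular": [0,0,0]},
    {"xyz": [0,0,0.115],"angular": [0,0,0]},
    {"xyz": [0,0,0.125],"angular": [0,0,0]},
    {"xyz": [0,0,0.125],"angular": [0,0,0]},
    {"xyz": [0,0,0.125],"angular": [0,0,0]}
  ]
}}

```text
clock: 31.45
position: [0.5393, -0.3406, 0.1964]
ee_rot: [0.689, 0.725, -0.001, 0.001]
ft_force: [-0.0, 0.6, 0.4]
grip_width: -0.001
grasp_force: 0.0
```

Emit:
{"fn": "carry_out", "kwargs": {
  "motion": [
    {"xyz": [0.006,0,0],"angular": [0,0,0]},
    {"xyz": [0.012,0,0],"angular": [0,0,0]},
    {"xyz": [0.018,0,0],"angular": [0,0,0]},
    {"xyz": [0.024,0,0],"angular": [0,0,0]},
    {"xyz": [0.03,0,0],"angular": [0,0,0]},
    {"xyz": [0.036,0,-0.001],"angular": [0,0,0]},
    {"xyz": [0.042,0,-0.002],"angular": [0,0,0]},
    {"xyz": [0.048,0,-0.003],"angular": [0,0,0]},
    {"xyz": [0.054,0,-0.004],"angular": [0,0,0]},
    {"xyz": [0.06,0,-0.005],"angular": [0,0,0]},
    {"xyz": [0.066,0,-0.005],"angular": [0,0,0]}
  ]
}}

```text
clock: 32.55
position: [0.5356, -0.274, 0.2004]
ee_rot: [0.689, 0.725, -0.001, 0.0]
ft_force: [0.8, -1.9, 1.9]
grip_width: 0.003
grasp_force: 1.1
```

Run:
```python
from h import *
o=get_obs();print(o["position"],o["ft_force"],o["joint_pos"])
b=None
for t in np.arange(1.5,-.01,-.1):
    y=.09*np.cos(t)-.008*np.sin(t)-.011;z=.09*np.sin(t)+.008*np.cos(t)
    s,_=rel(lidgoal(y,z)); print(round(t,2),s)
c=snap("scene","s2.png");cv2.imwrite("pics/z10.png",cv2.resize(c["img"][50:230,100:300,::-1],None,fx=3,fy=3))
```

```text
[ 0.5356 -0.274   0.2004] [ 0.761  -1.9315  1.9227] [-0.4887  0.5744  1.2442  1.6148 -0.5524  1.3576  0.8786]
1.5 [0.0065 0.0002 0.    ]
1.4 [0.0156 0.0002 0.0003]
1.3 [0.0245 0.0002 0.0015]
1.2 [0.0333 0.0002 0.0035]
1.1 [0.0418 0.0002 0.0064]
1.0 [0.0501 0.0002 0.0102]
0.9 [0.0578 0.0002 0.0148]
0.8 [0.0651 0.0002 0.0201]
0.7 [0.0719 0.0002 0.0261]
0.6 [0.078  0.0002 0.0328]
0.5 [0.0834 0.0002 0.0401]
0.4 [0.088  0.0002 0.0478]
0.3 [0.0918 0.0002 0.056 ]
0.2 [0.0949 0.0002 0.0645]
0.1 [0.097  0.0002 0.0733]
-0.0 [0.0983 0.0003 0.0822]
```

View pics/z10.png

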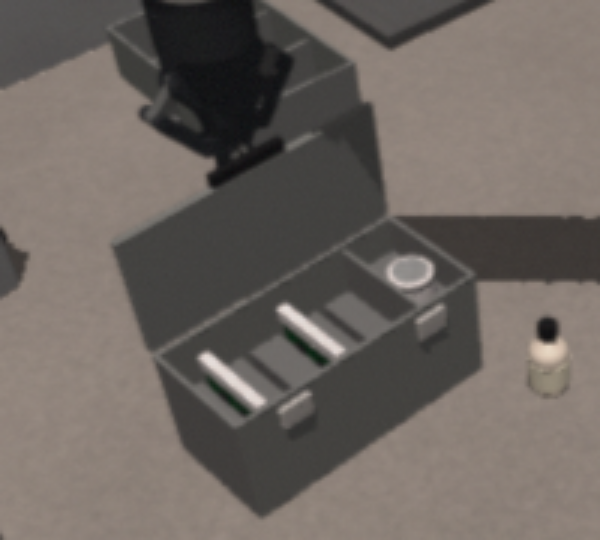

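The shut fingers are behind the lid, which now stands about upright. The case contents are all in place, so I'm following the arc down at about 1 rad/s.

Emit:
{"fn": "carry_out", "kwargs": {
  "motion": [
    {"xyz": [0.0065,0,0],"angular": [0,0,0]},
    {"xyz": [0.0155,0,0],"angular": [0,0,0]},
    {"xyz": [0.0245,0,0.0015],"angular": [0,0,0]},
    {"xyz": [0.0335,0,0.0035],"angular": [0,0,0]},
    {"xyz": [0.042,0,0.0065],"angular": [0,0,0]},
    {"xyz": [0.05,0,0.01],"angular": [0,0,0]},
    {"xyz": [0.058,0,0.015],"angular": [0,0,0]},
    {"xyz": [0.065,0,0.02],"angular": [0,0,0]},
    {"xyz": [0.065,0,0.02],"angular": [0,0,0]}
  ]
}}

```text
clock: 33.5
position: [0.5322, -0.2076, 0.1789]
ee_rot: [0.688, 0.725, -0.001, -0.001]
ft_force: [0.7, 0.4, -0.4]
grip_width: 0.0
grasp_force: 0.0
```

Emit:
{"fn": "carry_out", "kwargs": {
  "motion": [
    {"xyz": [0.007,0,0.006],"angular": [0,0,0]},
    {"xyz": [0.013,0,0.0125],"angular": [0,0,0]},
    {"xyz": [0.0185,0,0.02],"angular": [0,0,0]},
    {"xyz": [0.023,0,0.0275],"angular": [0,0,0]},
    {"xyz": [0.027,0,0.036],"angular": [0,0,0]},
    {"xyz": [0.03,0,0.0445],"angular": [0,0,0]},
    {"xyz": [0.032,0,0.053],"angular": [0,0,0]},
    {"xyz": [0.033,0,0.059],"angular": [0,0,0]},
    {"xyz": [0.033,0,0.061],"angular": [0,0,0]},
    {"xyz": [0.033,0,0.061],"angular": [0,0,0]}
  ]
}}

```text
clock: 34.5
position: [0.5304, -0.1764, 0.1188]
ee_rot: [0.689, 0.725, -0.001, -0.0]
ft_force: [0.4, -0.0, -0.1]
grip_width: 0.001
grasp_force: 0.0
```

Emit:
{"fn": "carry_out", "kwargs": {
  "motion": [
    {"xyz": [0,0,0.001],"angular": [0,0,0]},
    {"xyz": [0,0,0.002],"angular": [0,0,0]},
    {"xyz": [0,0,0.0025],"angular": [0,0,0]},
    {"xyz": [0,0,0.0025],"angular": [0,0,0]}
  ]
}}

```text
clock: 34.9
position: [0.5307, -0.1765, 0.1184]
ee_rot: [0.689, 0.725, -0.0, -0.001]
ft_force: [-10.7, 7.1, 29.2]
grip_width: -0.002
grasp_force: 14.2
```

Run:
```python
from h import *
c=snap("scene","s3.png");cv2.imwrite("pics/z11.png",cv2.resize(c["img"][50:230,100:300,::-1],None,fx=3,fy=3))
```

```text
(no output)
```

View pics/z11.png

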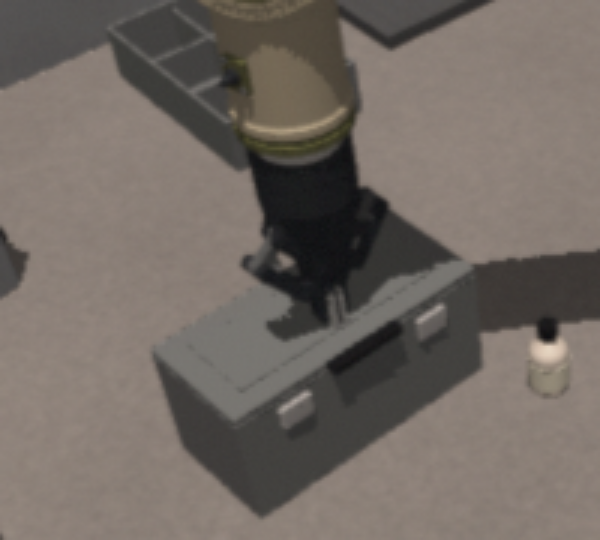

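The lid lies flush on the case. Contact is rigid, with 29 N at z = 118 mm, so it is fully shut. Retreating and handing in.

Emit:
{"fn": "carry_out", "kwargs": {
  "motion": [
    {"xyz": [0,0,-0.003],"angular": [0,0,0]},
    {"xyz": [0,0,-0.015],"angular": [0,0,0]},
    {"xyz": [0,0,-0.04],"angular": [0,0,0]},
    {"xyz": [0,0,-0.08],"angular": [0,0,0]},
    {"xyz": [0,0,-0.12],"angular": [0,0,0]},
    {"xyz": [0,0,-0.15],"angular": [0,0,0]},
    {"xyz": [0,0,-0.15],"angular": [0,0,0]},
    {"xyz": [0,0,-0.15],"angular": [0,0,0]},
    {"xyz": [0,0,-0.15],"angular": [0,0,0]}
  ]
}}

```text
clock: 35.85
position: [0.5303, -0.176, 0.2656]
ee_rot: [0.689, 0.725, -0.001, -0.001]
ft_force: [0.4, -0.1, -0.2]
grip_width: -0.004
grasp_force: 0.0
```

Run:
```python
from h import *
a=cv2.imread("pics/s3.png");b=camera("scene")["img"][:,:,::-1]
for n,i in(("pre",a),("post",b)):
    g=cv2.cvtColor(np.ascontiguousarray(i),cv2.COLOR_BGR2GRAY); print(n,g[150:200:4,190],g[150:200:4,240])
print(hand_in())
```

```text
pre [117 117  52 115 117 119 110 118  98  62  66  66  65] [ 95  84 102  94  61  65  65  66  65  96 129 130 129]
post [116 115 115 114 115 114 108 115  94  62  63  64  64] [ 93  83 100  92  59  63  64  63  64  94 126 126 127]
the job is handed in; nothing more can be done
None
```

The job is handed in: both boards (only two were in the rack) stand in foam slots +6 and +86, the canister is in its bay, and the lid is fully shut; the hand-in gave no verdict back.

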